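Lock the height stand's crank shaft with its pin

TASK

Lock the crank of the black iron height stand: take the long round-headed steel pin from the wooden rack and put it into the slanting hole in the stand's guide, where it will come to rest on the shaft. Then turn the side crank over the top, away from the robot, until you feel the pin drop into the shaft's hidden cross-hole and the crank lock, and push the pin fully home so that its head sits on the guide. Let go, and leave the other things on the plate where they are.

Things in the scene. Friction and masses are not known exactly. Their poses are not given: they have to be found in the camera images.
- stand: Black iron height stand, fixed. Origin: on the plate under the middle of its round gear housing; z up, +x away from the robot at yaw 0 (yaw within 0.25), +y the crank side. Base 20 mm high, x -70 to 110, y -130 to 70 mm. At its -y side a column with a small table: top 204 mm high, x -30 to 90, y -132 to -52 mm. Nothing stands over the housing or crank.
- shaft (a point): Point on the crank shaft's axis, in the middle of the gear housing (a lying drum, radius 50 mm, 100 mm long), 85 mm above the plate, right over the stand's origin. The axis runs along the stand's y. The shaft inside, unseen, has 30 mm radius and a 22 mm cross-hole; the crank angle at which this hole faces the guide differs from start to start.
- guide: Square iron guide 50 x 50 mm with a bright machined end, part of the stand, slanting up out of the gear housing towards the robot, with a 20 mm round bore (4 mm chamfer) for the pin. Origin: centre of the bore's mouth, in the guide's flat end face, 82 mm from point shaft. z: along the bore, outwards, 25 degrees from vertical, leaning to the stand's -x; y: the stand's y. Bore 50 mm deep, then the shaft.
- bore_rest (a point): Point on the bore's axis 52 mm below the mouth: here the tip of a pin rests on the shaft while the cross-hole is elsewhere. When the hole comes round, the pin falls about 30 mm farther by its weight (tip 80 to 92 mm below the mouth), onto a stiff friction plug, and locks the crank.
- bore_home (a point): Point on the bore's axis 110 mm below the mouth: the tip of the pin is here when it is fully home, its head on the guide's face. From where it fell the pin must be pushed about 25 mm along the bore with some 6 to 15 N; the plug, and so the pin, stays where it is pushed.
- pin: The lock pin: steel, round shank 18 mm thick, 110 mm long with a 5 mm chamfered tip, and above it a plain round head 30 mm across, 28 mm high; 138 mm in all, about 0.3 kg. Origin: centre of the tip's end face; z: towards the head. Starts upright in one of the rack's holes, head up, 120 to 148 mm above the plate.
- rack: Wooden pin rack, fixed, 90 mm (x) x 180 mm (y) x 55 mm high. Origin: centre of its underside. Two holes, 20 mm across and 45 mm deep, at y = -45 and +45 mm; which one holds the lock pin varies.
- short_pin: The other pin in the rack, to be left there: same shank diameter but 75 mm long, with a square head 26 mm wide and 24 mm high. Origin: centre of its tip.
- crank (a joint): Crank angle, rad: 0 = arm up, negative = leaning to the stand's -x, positive = to +x; stops at -1.2 and 1.2. Takes 0.3 N m (4 to 5 N at the handle), stays where it is left. Starts from -1.0 to -0.65; the cross-hole meets the guide somewhere from -0.25 to 0.45, with about 0.1 rad of play in all: turn at 0.3 rad/s or slower so that the pin can fall in.
- crank_handle (a point): Middle of the crank's handle, a steel bar 18 mm thick and 85 mm long along the stand's y axis, 70 mm from the shaft's axis and 115 mm to the +y side of point shaft. It does not spin on the arm, which lies 42 to 60 mm nearer the housing than this point.
- parallel: Blued steel adjustable parallel, 130 x 14 x 40 mm, bystander. Origin: centre of its underside.
- ring_gauge: Round brass master ring gauge, 84 mm outside, 26 mm high, bystander. Origin: centre of its underside.
- gauge_block: White ceramic gauge block, 100 x 35 x 20 mm, bystander. Origin: centre of its underside.
- offcut: Hardened steel stripper plate offcut with two holes, 90 x 150 x 14 mm, bystander. Origin: centre of its underside.
- square: Try square lying flat, stock 100 mm and blade 130 mm, up to 22 mm high, bystander. Origin: under the middle of its stock.
- vee_block: Dark steel vee block, 70 x 60 x 50 mm, bystander. Origin: centre of its underside.
Things that resemble listed ones, but are neither listed nor needed, are in the scene too. What is shaped like the pin but green or pink is not meant.

How it is judged:
On the way, in this order (a step that is already met when the one before it is completed fails the run):
1. the lock pin stands in the guide's bore, at least 40 mm deep (x of pin in the frame of guide between -0.004 and 0.004 m and y of pin in the frame of guide between -0.004 and 0.004 m and angle between the z axis of pin and the z axis of guide, either way round below 0.12 rad and z of pin in the frame of guide below -0.04 m), for 0.2 s.
2. the pin has dropped into the shaft's cross-hole (x of pin in the frame of guide between -0.004 and 0.004 m and y of pin in the frame of guide between -0.004 and 0.004 m and angle between the z axis of pin and the z axis of guide, either way round below 0.12 rad and z of pin in the frame of guide below -0.068 m), for 0.2 s.
At the end, for the whole second after the job is handed in: The lock pin is fully home in the guide and the shaft's cross-hole: its head within 3 mm of the guide's face, its tip within 4 mm of the bore's axis and its shank within 0.12 rad of it, at rest and released; all other things still where they stood (x of pin in the frame of guide between -0.004 and 0.004 m and y of pin in the frame of guide between -0.004 and 0.004 m and angle between the z axis of pin and the z axis of guide, either way round below 0.12 rad and z of pin in the frame of guide below -0.107 m and linear speed of pin below 0.01 m/s and contact force between pin and the fingers below 0.1 N); the robot touches nothing.
It fails at once if a bystander (parallel, ring gauge, gauge block, offcut, square, vee block or short pin) is pushed or carried more than 25 mm from where it stood (distance of any of parallel, ring_gauge, gauge_block, offcut, square, vee_block, short_pin from where it was at the start of the episode above 0.025 m).
It also fails if it takes over 72 s, if anything falls off the work surface, if the arm or the gripper's body presses on something with over 40 N, if the wrist force passes 120 N, or if a joint passes its speed limit or range.

ROBOT

A 6-joint arm with a two-finger parallel gripper is mounted at the origin on the work surface. World frame = base frame: x ahead of the robot, y to its left, z up, the work surface at z = 0. Lengths are in m, angles in rad, forces in N, time in s.
With the tool pointing down it reaches from about 0.3 to 0.775 m from the base axis. Payload 14.6 kg.
Tool frame: the origin (TCP) lies midway between the tips of the shut fingers; the grasp point (between the pads) lies 19 mm behind it (ctrl.hold_point_z is the distance from the TCP to the grasp point, in m); z points along the fingers, x is the direction in which the jaws open and shut, and the axes are right-handed (so a half turn about z gives the same grasp; the last joint's range is limited). The gripper opens to 94 mm and grips with 3 to 60 N. Pads are 16 mm wide; open, the fingers measure 119 mm over their backs; the gripper's body (75 mm by 177 mm) begins 78 mm behind the grasp point.
Start: joints at [-1.167, 0.3, 1.521, -0, 1.321, -0.067], TCP at [0.249, -0.49, 0.205] pointing down, gripper open.
Joint ranges: [-3.03, 3.03], [-0.79, 2.21], [0.23, 2.52], [-1.04, 4.18], [0, 3.07], [-2.55, 2.55]. Speed limits (rad/s): [2.22, 2.22, 2.57, 3.14, 3.14, 3.14].

INTERFACE

Orientations are given as [roll, pitch, yaw] about the fixed x, y, z axes, in that order (R = Rz(yaw) Ry(pitch) Rx(roll)).
In Python, from station import ctrl, viewer, ticket, nets gives the robot as it stands.
- The arm moves only by the tool carry_out, never from a script. Its argument "commands" is one flat list of numbers, 7 for each row, row after row: the closure, from -1 (fully open) to 1 (shut), so that 0 is half open, then the shift along the world's x, y, z in cm, then the turn, a rotation vector about the world's x, y, z in rad. In form: [gripper, tx, ty, tz, ax, ay, az, gripper, tx, ty, tz, ax, ay, az, ...]. A call has 1 to 12 rows; each row is the pose to reach, as a shift and turn from the pose measured when the call began; what a row does not reach only later rows make up. A row lasts 1/12 s, in which the tool goes at most 41.7 mm and 7.16 degrees, less where a joint would pass 70% of its speed; a pose out of reach is approached as far as the arm can. A call with a gripper value outside its range is refused whole. The fingers move at their own pace and stop on an object; "force" is the grip in N (left out, the last holds). Time passes only in rows, so rows that repeat a pose let the fingers close. It gives the time, the measured TCP pose, the force and the opening at its end, in the units of the state.
- ctrl.get_obs(): the state, without advancing time (a new reading comes with each control period).
- viewer.camera(name): name is "scene" or "top"; returns (picture, depth): 384x512x3 uint8, blue, green, red; 384x512 float32, m along the optical axis (not along the pixel's ray), 0 where there is no reading.
- viewer.camera_info(name): a dict with "fx", "fy", "cx", "cy" (pixels), "R" (3x3) and "t" (3): a world point X has camera coordinates R X + t. Camera axes: x right, y down, z forward; pixel columns grow to the right and rows downward; lengths in m; the calibration is good to about 2 mm. A picture is of the moment at which its call begins. camera_info takes no time and is no camera call.
- ticket.hand_in(): hands the job in, once; it reports no verdict.
Trained networks look in the newest picture that a camera, given by its name, has taken for a name from the list of things; names that differ only in an ending like _2 or _b are one class to them, and where a whole thing is asked for, a point or a joint stands for the part that bears it (a point fixed in the world has none). Each returns a list of dicts, best first, with "confidence" (0 to 1); they miss things now and then, are a little off and sometimes report something else, mostly with a low value. They report only what shows in the picture. A call takes as long as a camera call. They do not tell look-alikes from the thing itself.
- nets.silhouettes(camera, thing): "region" (384x512 bool, what is visible of it) and "extent" ([left, top, right, bottom] in pixels, round what is visible of it).
The state is a dict: "time_s": time; "qpos": joint angles; "joint_vel": joint speeds; "tau": joint torques, N m; "ee_pos": TCP position; "eef_rot": TCP orientation; "force": force on the tool from outside, world axes, zero at the start; "moment": the same for the moment, N m; "grip_width": finger opening in m.
Only numpy, scipy, OpenCV 4.12 (cv2) and the standard library are available. Lean on these libraries where they do the work, as an engineer would, in place of code of your own. Each camera call takes 0.05 s, during which the arm holds its last target. There are 200 camera calls.

## Working session

There is one attempt and no reset: what is moved stays moved. The work goes in short steps, Python scripts to look and compute and a tool call to move; the robot and the scene stay as the last step left them, time stands still between calls to the robot, and variables do not carry over. Pictures are saved under pics/ and viewed, about 8 in all and at most 12, crops included, and the job is handed in when it is done.

Besides the shell and the picture viewer there is one more tool, called after "Request:" as name(argument=value, ...) on one line, values as JSON. carry_out: Moves the arm, as the interface text tells. Its arguments: {"type":"object","properties":{"commands":{"type":"array","items":{"type":"number"}},"force":{"type":"number"}},"required":["commands"]}

```bash
mkdir -p pics; ls; cat > h.py <<'E'
import numpy as np, cv2
from station import ctrl, viewer, ticket, nets
def cloud(cam, depth):
    i=viewer.camera_info(cam); v,u=np.mgrid[0:384,0:512]
    P=np.stack([(u-i['cx'])/i['fx']*depth,(v-i['cy'])/i['fy']*depth,depth],-1)
    return (P-np.array(i['t']))@np.array(i['R'])
E
python3 - <<'E'
from h import *
print(ctrl.get_obs(), ctrl.hold_point_z)
ims=[]
for c in ['scene','top']:
    p,d=viewer.camera(c); cv2.imwrite(f'pics/{c}0.png',p); np.save(f'{c}0.npy',d)
    W=cloud(c,d); i=viewer.camera_info(c); print(c,-np.array(i['R']).T@i['t'],i['fx'])
    for n in ['stand','guide','pin','rack','short_pin','crank_handle','crank']:
        for r in nets.silhouettes(c,n)[:3]:
            m=r['region']&(d>0); q=W[m]
            if len(q): print(c,n,round(r['confidence'],2),r['extent'],np.round(np.median(q,0),3),np.round(np.percentile(q,[2,98],axis=0),3).tolist())
E
```

```text
pics
{'time_s': 0.0, 'qpos': array([-1.16658818e+00,  3.00442770e-01,  1.52157372e+00, -1.04743253e-05,
        1.32070911e+00, -6.65845535e-02]), 'joint_vel': array([-0.00139588, -0.00039875, -0.00039126, -0.00079636, -0.00023408,
        0.00095819]), 'tau': array([ 5.58168667e-04, -5.31817746e+01, -3.52731943e+01,  7.08392146e-02,
        2.44392600e-02, -1.15379298e-04]), 'ee_pos': array([ 0.24937522, -0.48992202,  0.20490499]), 'eef_rot': array([-3.14152740e+00,  1.13110584e-03, -1.10000099e+00]), 'force': array([ 0.19922034,  0.16746821, -0.37471137]), 'moment': array([-0.02254734, -0.00567969, -0.00692581]), 'grip_width': 0.0937728194560322} 0.0188
scene [1.4075792  0.26081413 0.74219972] 405.91298049276077
scene stand 0.68 [181.0, 164.8, 310.0, 270.9] [0.668 0.009 0.096] [[0.576, -0.088, 0.007], [0.732, 0.126, 0.204]]
scene guide 0.64 [118.4, 218.1, 148.0, 247.5] [ 0.683 -0.27   0.018] [[0.634, -0.298, 0.003], [0.724, -0.248, 0.021]]
scene guide 0.63 [237.9, 180.0, 256.2, 199.9] [0.614 0.036 0.152] [[0.571, 0.01, 0.134], [0.625, 0.059, 0.168]]
scene pin 0.68 [136.0, 144.4, 15
[... 1511 characters left out ...]
, -0.314, 0.152]]
top pin 0.36 [179.7, 197.3, 187.8, 230.5] [0.447 0.275 0.037] [[0.387, 0.27, 0.005], [0.505, 0.286, 0.044]]
top rack 0.83 [316.4, 192.9, 374.9, 228.5] [ 0.459 -0.275  0.055] [[0.417, -0.368, 0.014], [0.511, -0.193, 0.061]]
top rack 0.64 [207.7, 127.8, 295.6, 191.4] [ 0.616 -0.002  0.13 ] [[0.552, -0.091, 0.015], [0.721, 0.145, 0.207]]
top short_pin 0.53 [330.1, 206.2, 341.3, 214.3] [ 0.467 -0.237  0.108] [[0.456, -0.25, 0.09], [0.479, -0.226, 0.112]]
top crank_handle 0.56 [208.1, 156.0, 235.5, 179.1] [0.572 0.118 0.139] [[0.558, 0.088, -0.003], [0.628, 0.185, 0.15]]
top crank 0.59 [210.7, 156.7, 240.4, 178.9] [0.57  0.107 0.141] [[0.559, 0.09, 0.094], [0.633, 0.175, 0.153]]
```

```bash
python3 - <<'E'
import cv2,numpy as np
s=cv2.imread('pics/scene0.png')[110:290,90:340]; t=cv2.imread('pics/top0.png')[110:260,170:400]
s=cv2.resize(s,(800,576),interpolation=cv2.INTER_CUBIC); t=cv2.resize(t,(800,522),interpolation=cv2.INTER_CUBIC)
cv2.imwrite('pics/s1.png',s); cv2.imwrite('pics/t1.png',t)
E
```

```text
(no output)
```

View pics/s1.png

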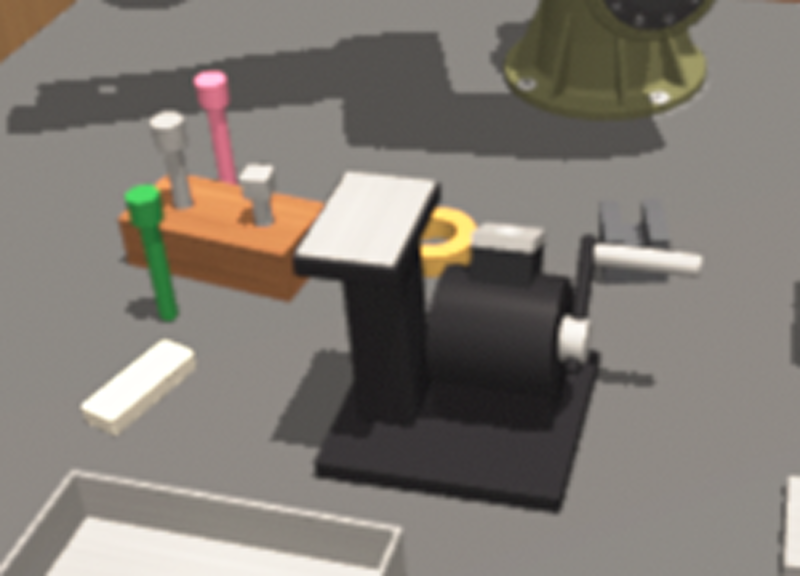

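View pics/t1.png

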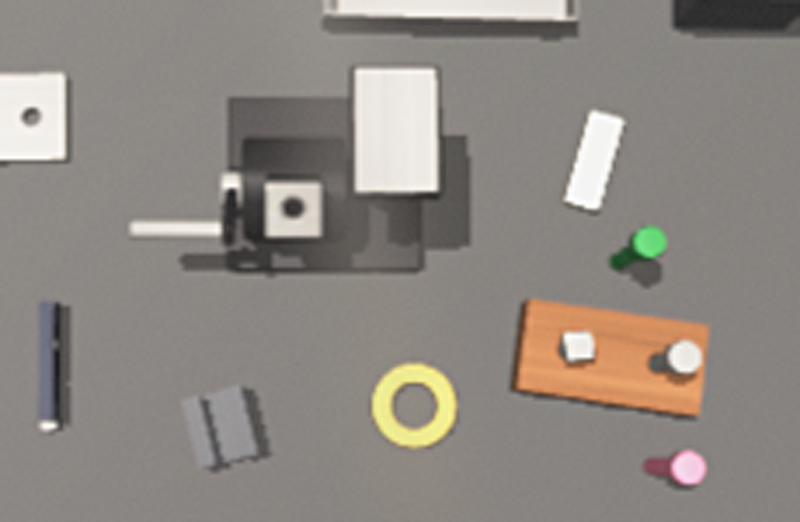

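The scene view shows the grey round-headed lock pin at crop (170,150), in the rack's far -y hole. The short square-headed pin is at (258,190), with pink and green decoys standing near the rack. In the top view the lock pin's head is at crop (684,357), the guide's face at (293,208) and the crank handle at (175,229). The stand's yaw is close to 0.

```bash
python3 - <<'E'
from h import *
def proj(c,X):
    i=viewer.camera_info(c); q=np.array(i['R'])@X+i['t']; return np.array([q[0]/q[2]*i['fx']+i['cx'],q[1]/q[2]*i['fy']+i['cy']])
def ray(c,u,v):
    i=viewer.camera_info(c);R=np.array(i['R']);o=-R.T@i['t'];d=R.T@np.array([(u-i['cx'])/i['fx'],(v-i['cy'])/i['fy'],1]);return o,d
def at_z(c,u,v,z): o,d=ray(c,u,v); return o+d*(z-o[2])/d[2]
p=cv2.imread('pics/top0.png');d=np.load('top0.npy');W=cloud('top',d);g=p.min(2).astype(int);hsv=cv2.cvtColor(p,cv2.COLOR_BGR2HSV)
def blob(name,box,zr,thr=120):
    m=np.zeros(d.shape,bool);a,b,c_,e=box;m[b:e,a:c_]=True
    m&=(W[...,2]>zr[0])&(W[...,2]<zr[1])&(g>thr)
    v,u=np.nonzero(m);
    r=cv2.minAreaRect(np.stack([u,v],1).astype(np.float32)); q=W[m]
    print(name,m.sum(),'px',u.mean().round(2),v.mean().round(2),'rect',r,'mean',q.mean(0).round(4),'min',q.min(0).round(3),'max',q.max(0).round(3)); return m,q,r
m,q,r=blob('pinhead',(356,200,378,222),(.135,.16),100); print('head@.148',at_z('top',*r[0],.148))
m,q,r=blob('table',(260,120,305,175),(.19,.215),100); c=cv2.boxPoints(r); print('table corners',[at_z('top',*x,.204).round(4)[:2].tolist() for x in c])
m,q,r=blob('handle',(205,165,236,185),(.1,.16),120); c=q-q.mean(0); print('handle dir',np.linalg.svd(c)[2][0] if len(q) else 0)
m,q,r=blob('guide',(240,157,268,185),(.12,.18),130)
c=q-q.mean(0); n=np.linalg.svd(c,full_matrices=False)[2][2]; print('normal',n*np.sign(n[2]),'tilt',np.degrees(np.arccos(abs(n[2])))); 
# bore: dark pixels inside face
v,u=np.mgrid[0:384,0:512]; box=cv2.boxPoints(r); ins=np.zeros(d.shape,np.uint8); cv2.fillConvexPoly(ins,box.astype(np.int32),1)
inn=cv2.erode(ins,np.ones((5,5)))>0; w=np.clip(130-g,0,None)*inn; uc,vc=(u*w).sum()/w.sum(),(v*w).sum()/w.sum(); print('bore px',uc,vc)
o,dd=ray('top',*r[0]); print('face centre on plane',o+dd*((q.mean(0)-o)@n)/(dd@n)); o,dd=ray('top',uc,vc);print('bore on plane',o+dd*((q.mean(0)-o)@n)/(dd@n))
# base rect dark
m=(W[...,2]>.01)&(W[...,2]<.03)&(g<70); m[:,:195]=0;m[:,310:]=0;m[:120]=0;m[200:]=0
k,l,s,_=cv2.connectedComponentsWithStats(m.astype(np.uint8)); j=1+s[1:,4].argmax(); v,u=np.nonzero(l==j); b=W[l==j]; print('base',s[j],b.min(0).round(3),b.max(0).round(3),np.percentile(b,[1,99],axis=0).round(4))
# scene camera
p=cv2.imread('pics/scene0.png');d=np.load('scene0.npy');W=cloud('scene',d);g=p.min(2).astype(int)
def sb(name,box,zr,thr):
    m=np.zeros(d.shape,bool);a,b_,c_,e=box;m[b_:e,a:c_]=True;m&=(W[...,2]>zr[0])&(W[...,2]<zr[1])&(g>thr);v,u=np.nonzero(m);q=W[m];print('S',name,m.sum(),u.mean().round(2),v.mean().round(2),q.mean(0).round(4),q.min(0).round(3),q.max(0).round(3)); return q
sb('pinhead',(134,140,154,156),(.12,.16),110); sb('guideface',(235,178,262,192),(.13,.18),120); q=sb('handle',(274,182,314,198),(.1,.16),120); c=q-q.mean(0); print(np.linalg.svd(c,full_matrices=False)[2][0])
sb('table',(180,160,230,196),(.195,.215),110)
E
```

```text
pinhead 68 px 365.97 212.06 rect ((366.0, 212.0), (8.0, 8.0), 90.0) mean [ 0.4585 -0.3275  0.1478] min [ 0.446 -0.342  0.141] max [ 0.472 -0.314  0.156]
head@.148 [ 0.4586504 -0.3275586  0.148    ]
table 916 px 282.91 146.63 rect ((282.5, 147.0), (36.0, 25.0), 90.0) mean [ 0.6517 -0.0556  0.204 ] min [ 0.593 -0.094  0.197] max [ 0.71  -0.015  0.21 ]
table corners [[0.7069, -0.0145], [0.7088, -0.0925], [0.5945, -0.0938], [0.5927, -0.0166]]
handle 158 px 220.74 175.15 rect ((220.5, 171.5), (13.0, 27.0), 90.0) mean [0.5681 0.1404 0.1408] min [0.558 0.1   0.103] max [0.61  0.185 0.154]
handle dir [-0.08707033  0.99346171  0.07384168]
guide 227 px 253.63 169.48 rect ((254.0, 169.5), (15.0, 16.0), 90.0) mean [0.5859 0.0341 0.1587] min [0.562 0.008 0.132] max [0.613 0.059 0.174]
normal [-0.36909204 -0.02418373  0.92907815] tilt 21.708431032642512
bore px 253.74686882003954 169.19314436387606
face centre on plane [0.58590064 0.03293997 0.15863131]
bore on plane [0.5868068  0.03376876 0.15901287]
base [235 179  27   9 130] [0.547 0.009 0.013] [0.577 0.101 0.03 ] [[0.5476 0.0134 0.0134]
 [0.577  0.101  0.0296]]
S pinhead 107 142.09 150.27 [ 0.4675 -0.3258  0.139 ] [ 0.448 -0.345  0.121] [ 0.478 -0.314  0.148]
S guideface 153 247.76 183.71 [0.5991 0.0344 0.161 ] [0.563 0.009 0.147] [0.616 0.059 0.17 ]
S handle 196 292.18 190.47 [0.5748 0.1439 0.14  ] [0.56  0.099 0.132] [0.582 0.185 0.146]
[ 0.01671697 -0.99978151  0.01254854]
S table 844 204.18 178.24 [ 0.6574 -0.0566  0.2032] [ 0.595 -0.097  0.199] [ 0.712 -0.018  0.207]
```

Request:
carry_out(commands=[-0.2, 4, 3, 0, 0, 0, -0.12, -0.2, 8, 6, 0, 0, 0, -0.24, -0.2, 11.5, 9, 0, 0, 0, -0.35, -0.2, 15, 11.5, 0, 0, 0, -0.47, -0.2, 18, 14, 0, 0, 0, -0.47, -0.2, 21.1, 16.2, 0, 0, 0, -0.47, -0.2, 21.1, 16.2, 0, 0, 0, -0.47, -0.2, 21.1, 16.2, -3, 0, 0, -0.47, -0.2, 21.1, 16.2, -6, 0, 0, -0.47, -0.2, 21.1, 16.2, -8.8, 0, 0, -0.47, -0.2, 21.1, 16.2, -8.8, 0, 0, -0.47])

```text
time_s: 1.72
ee_pos: [0.4587, -0.3264, 0.1123]
eef_rot: [3.135, 0.005, -1.57]
force: [-1.2, 0.3, -1.4]
grip_width: 0.0565
```

Request:
carry_out(commands=[1, 0, 0, 0, 0, 0, 0, 1, 0, 0, 0.2, 0, 0, 0, 1, 0, 0, 0.2, 0, 0, 0, 1, 0, 0, 0.2, 0, 0, 0, 1, 0, 0, 0.2, 0, 0, 0, 1, 0, 0, 0.2, 0, 0, 0, 1, 0, 0, 0.2, 0, 0, 0], force=35)

```text
time_s: 2.3
ee_pos: [0.4593, -0.3271, 0.1159]
eef_rot: [3.138, 0.003, -1.57]
force: [0.5, -1.9, 7.6]
grip_width: 0.03
```

Request:
carry_out(commands=[1, 0, 0, 3, 0, 0, 0, 1, 0, 0, 7, 0, 0, 0, 1, 0, 0, 11, 0, 0, 0, 1, 0, 0, 15, 0, 0, 0, 1, 0, 3, 17, 0, -0.11, 0, 1, 0, 7, 17, 0, -0.22, 0, 1, 0, 11, 17, 0, -0.33, 0, 1, 0, 15, 17, 0, -0.436, 0, 1, 0, 19, 17, 0, -0.436, 0, 1, 1, 23, 17, 0, -0.436, 0, 1, 2, 27, 17, 0, -0.436, 0, 1, 2, 27, 17, 0, -0.436, 0])

```text
time_s: 3.3
ee_pos: [0.4796, -0.0506, 0.2863]
eef_rot: [-2.709, 0.004, -1.562]
force: [0.7, -0.9, -1.6]
grip_width: 0.0293
```

```bash
python3 - <<'E'
from h import *
ims=[]
o=ctrl.get_obs(); print(o['ee_pos'],o['eef_rot'],o['force'],o['time_s'])
for c,b in [('scene',(150,90,310,240)),('top',(200,120,330,242))]:
    p,d=viewer.camera(c); np.save(c+'1.npy',d); cv2.imwrite(f'pics/{c}1.png',p)
    a,e,f,g=b; q=p[e:g,a:f]; ims.append(cv2.resize(q,(400,375),interpolation=cv2.INTER_CUBIC))
cv2.imwrite('pics/v2.png',np.hstack(ims))
E
```

```text
[ 0.47956728 -0.0506432   0.28630561] [-2.7088607   0.00355936 -1.56181213] [ 0.70462499 -0.8823875  -1.64118497] 3.3
```

View pics/v2.png

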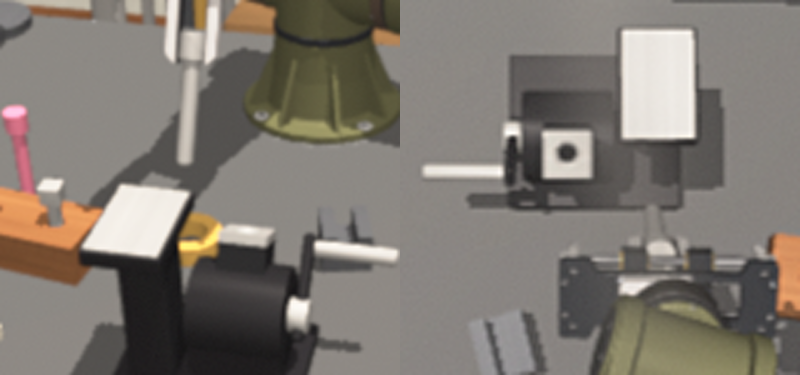

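The pin is held and points down and forward, with its tip at scene crop (186,163). The stand and short pin are unchanged. Next I measure the pin's axis.

```bash
python3 - <<'E'
from h import *
from scipy.optimize import least_squares
o=ctrl.get_obs(); t=o['ee_pos']; ax=np.array([.4226,0,-.9063])
Q=[]
for c in ['scene','top']:
    d=np.load(c+'1.npy');W=cloud(c,d); r=W-t; s=r@ax; e=np.linalg.norm(r-s[...,None]*ax,axis=-1)
    m=(d>0)&(s>.0)&(s<.125)&(e<.03); q=W[m]; Q.append(q); print(c,m.sum(),'s max',s[m].max().round(4),'tippt',W[m][s[m].argsort()[-5:]].mean(0).round(4))
def fit(q):
    s=(q-t)@ax; q=q[(s>.015)&(s<.098)]
    def f(x):
        a=np.array([x[2],x[3],-1]);a/=np.linalg.norm(a);r=q-(t+[x[0],x[1],0]);return np.linalg.norm(r-(r@a)[:,None]*a,axis=1)-.009
    x=least_squares(f,[0,0,.466,0],loss='soft_l1',f_scale=.002); print(len(q),x.x.round(4),'tilt',np.degrees(np.arctan(x.x[2:])).round(2),'rms',np.sqrt((x.fun**2).mean()).round(4)); return x.x
fit(Q[0]); 
if len(Q[1])>20: fit(Q[1])
x=fit(np.vstack(Q)); a=np.array([x[2],x[3],-1]);a/=np.linalg.norm(a); print('tip@106',t+[x[0],x[1],0]+a*.106)
E
```

```text
scene 275 s max 0.1055 tippt [ 0.5307 -0.0502  0.1942]
top 54 s max 0.0996 tippt [ 0.5241 -0.0536  0.2018]
218 [0.0015 0.003  0.4664 0.0043] tilt [25.    0.25] rms 0.0016
50 [-0.0008  0.0023  0.4553 -0.003 ] tilt [24.48 -0.17] rms 0.0006
268 [0.001  0.0029 0.4665 0.005 ] tilt [25.01  0.29] rms 0.0017
tip@106 [ 0.5249522  -0.05198608  0.1898208 ]
```

Request:
carry_out(commands=[1, 0, 3, 0, 0, 0, 0, 1, 0, 6, 0, 0, 0, 0, 1, 1.5, 9, 0, 0, 0, 0, 1, 3, 9, 0, 0, 0, 0, 1, 4.5, 9, 0, 0, 0, 0, 1, 5, 9, 0, 0, 0, 0, 1, 5, 9, 0, 0, 0, 0, 1, 5, 9, 0, 0, 0, 0, 1, 5, 9, 0, 0, 0, 0])

```text
time_s: 4.15
ee_pos: [0.5286, 0.0338, 0.2858]
eef_rot: [-2.71, 0.002, -1.566]
force: [-0.1, -0.3, -2.1]
grip_width: 0.0294
```

```bash
python3 - <<'E'
from h import *
from scipy.optimize import least_squares
D={}
for c in ['scene','top']:
    p,d=viewer.camera(c); D[c]=(p,d); cv2.imwrite(f'pics/{c}2.png',p)
o=ctrl.get_obs(); t=o['ee_pos']; ax=np.array([.4226,0,-.9063]); print(t,o['eef_rot'],o['force'],o['joint_vel'].round(3))
def fit(q):
    def f(x):
        a=np.array([x[2],x[3],-1]);a/=np.linalg.norm(a);r=q-(t+[x[0],x[1],0]);return np.linalg.norm(r-(r@a)[:,None]*a,axis=1)-.009
    x=least_squares(f,[0,0,.466,0],loss='soft_l1',f_scale=.002); x_=x.x;a=np.array([x_[2],x_[3],-1]);a/=np.linalg.norm(a)
    print(len(q),x_.round(4),'tilt',np.degrees(np.arctan(x_[2:])).round(2),'rms',np.sqrt((x.fun**2).mean()).round(4),'tip',(t+[x_[0],x_[1],0]+a*.106).round(4))
Q=[]
for c in D:
    p,d=D[c];W=cloud(c,d);r=W-t;s=r@ax;e=np.linalg.norm(r-s[...,None]*ax,axis=-1)
    m=(d>0)&(s>.015)&(s<.098)&(e<.02);q=W[m];Q.append(q);print(c,end=' ')
    if len(q)>10: fit(q)
fit(np.vstack(Q))
# guide face, scene cam: bright upper face
p,d=D['scene'];W=cloud('scene',d);g=p.min(2)
m=(g>110)&(W[...,2]>.13)&(W[...,2]<.175)&(abs(W[...,0]-.59)<.04)&(abs(W[...,1]-.035)<.035);q=W[m];print('face',m.sum(),q.min(0).round(4),q.max(0).round(4))
a,e,f,h=215,110,295,230
cv2.imwrite('pics/v3.png',np.hstack([cv2.resize(D['scene'][0][120:210,200:300],(400,360),interpolation=cv2.INTER_CUBIC),cv2.resize(D['top'][0][130:220,205:305],(400,360),interpolation=cv2.INTER_CUBIC)]))
E
```

```text
[0.52867296 0.0341871  0.28608009] [-2.70980096e+00  2.19421866e-03 -1.56528116e+00] [-1.19740478  0.16163449 -2.58563232] [ 0.006  0.002 -0.003 -0.003 -0.002  0.001]
scene 238 [-3.000e-04 -2.800e-03  4.788e-01  1.200e-02] tilt [25.59  0.69] rms 0.0015 tip [0.5742 0.0326 0.1905]
top 41 [-0.0017  0.0005  0.4653 -0.0134] tilt [24.95 -0.77] rms 0.0004 tip [0.5717 0.0334 0.19  ]
279 [-0.0005 -0.0024  0.4769  0.0105] tilt [25.5  0.6] rms 0.0016 tip [0.5738 0.0328 0.1904]
face 157 [0.5634 0.0083 0.1472] [0.6155 0.0592 0.1697]
```

View pics/v3.png

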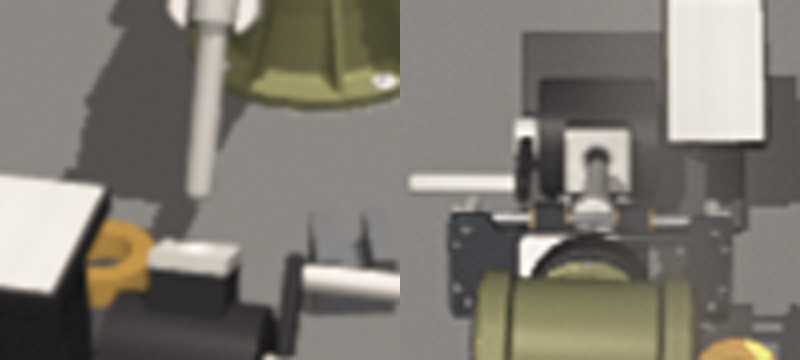

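Request:
carry_out(commands=[1, 0.42, 0.1, -0.91, 0, 0, 0, 1, 0.84, 0.1, -1.81, 0, 0, 0, 1, 1.27, 0.1, -2.72, 0, 0, 0, 1, 1.48, 0.1, -3.17, 0, 0, 0, 1, 1.69, 0.1, -3.63, 0, 0, 0, 1, 1.9, 0.1, -4.08, 0, 0, 0, 1, 1.9, 0.1, -4.08, 0, 0, 0, 1, 1.9, 0.1, -4.08, 0, 0, 0])

```text
time_s: 4.92
ee_pos: [0.5476, 0.0351, 0.2449]
eef_rot: [-2.711, 0.002, -1.565]
force: [-1.3, -0.2, -3.5]
grip_width: 0.0292
```

Request:
carry_out(commands=[1, 0.21, 0, -0.45, 0, 0, 0, 1, 0.42, 0, -0.91, 0, 0, 0, 1, 0.63, 0, -1.36, 0, 0, 0, 1, 0.84, 0, -1.81, 0, 0, 0, 1, 1.06, 0, -2.27, 0, 0, 0, 1, 1.27, 0, -2.72, 0, 0, 0, 1, 1.48, 0, -3.17, 0, 0, 0, 1, 1.48, 0, -3.17, 0, 0, 0, 1, 1.48, 0, -3.17, 0, 0, 0])

```text
time_s: 5.67
ee_pos: [0.5623, 0.0352, 0.2127]
eef_rot: [-2.712, 0.002, -1.565]
force: [-1.9, -1.1, -5.8]
grip_width: 0.0298
```

Request:
carry_out(commands=[-0.2, 0, 0, 0, 0, 0, 0, -0.2, 0, 0, 0, 0, 0, 0, -0.2, 0, 0, 0, 0, 0, 0, -0.2, 0, 0, 0, 0, 0, 0, -0.2, -1.2, 0, 2.6, 0, 0, 0, -0.2, -2.5, 0, 5.2, 0, 0, 0, -0.2, -3.8, 0, 8, 0, 0, 0, -0.2, -3.8, 0, 8, 0, 0, 0])

```text
time_s: 6.33
ee_pos: [0.5245, 0.0353, 0.299]
eef_rot: [-2.703, 0.002, -1.565]
force: [0.2, -0.3, 0.9]
grip_width: 0.0563
```

```bash
cat > look.py <<'E'
from h import *
import sys
from scipy.optimize import least_squares
ax=np.array([.4226,0,-.9063]); M=np.array([.5867,.0345,.159])
def pin(d,c='scene'):
    W=cloud(c,d); r=W-M; s=-(r@ax); e=np.linalg.norm(r+s[...,None]*ax,axis=-1)
    m=(d>0)&(s>.008)&(s<.12)&(e<.025)&(abs(W[...,1]-M[1])<.02); ss=s[m]
    if len(ss)<10: print('no pin pts',len(ss)); return
    top=np.percentile(ss,98); q=W[m][ss>top-.025]
    print('pin n',len(ss),'s top',top.round(4),'-> tip depth ~',(.138-top).round(4),'head lateral y',(q.mean(0)-M)[1].round(4))
def handle(p,d):
    W=cloud('scene',d); m=(p.min(2)>120)&(abs(W[...,1]-.148)<.03)&(abs(W[...,0]-.615)<.09)&(W[...,2]>.1)&(W[...,2]<.17); q=W[m]
    if len(q)>10: print('handle n',len(q),q.mean(0).round(4),'y',q[:,1].min().round(3),q[:,1].max().round(3))
if __name__=='__main__':
    p,d=viewer.camera('scene'); o=ctrl.get_obs(); print(o['time_s'],o['ee_pos'].round(4),o['force'].round(1)); pin(d); handle(p,d)
    if len(sys.argv)>1: cv2.imwrite('pics/'+sys.argv[1],cv2.resize(p[110:260,180:330],(600,600),interpolation=cv2.INTER_CUBIC))
E
python3 look.py v4.png
```

```text
6.3833 [0.5247 0.0352 0.2962] [ 0.3 -0.1 -0.5]
pin n 269 s top 0.0853 -> tip depth ~ 0.0527 head lateral y -0.0002
handle n 141 [0.5751 0.1483 0.1402] y 0.118 0.178
```

View pics/v4.png

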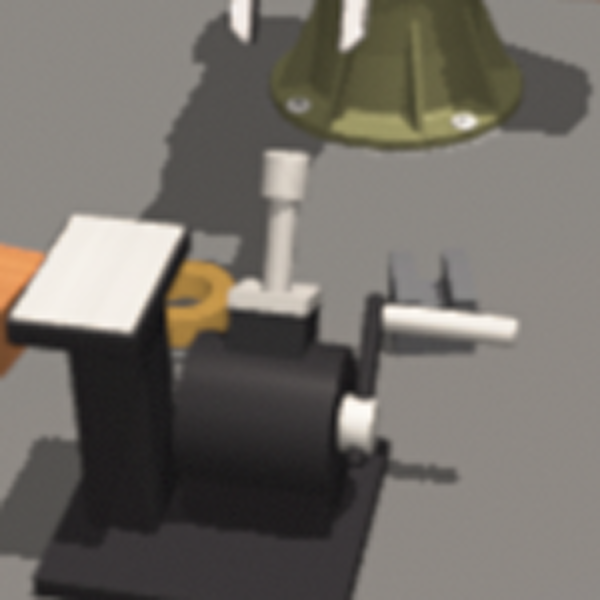

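The pin stands in the bore, resting on the shaft at about 52.7 mm (head at crop (285,175)). The crank is untouched, with its handle at (450,322).

Request:
carry_out(commands=[1, 0, 3, 0, 0, 0.11, 0, 1, 0, 6, 0, 0, 0.22, 0, 1, 0.5, 9, 0, 0, 0.33, 0, 1, 1, 12.3, 0, 0, 0.436, 0, 1, 1.3, 12.3, -4, 0, 0.436, 0, 1, 1.3, 12.3, -8, 0, 0.436, 0, 1, 1.3, 12.3, -12, 0, 0.436, 0, 1, 1.3, 12.3, -15.5, 0, 0.436, 0, 1, 1.3, 12.3, -18, 0, 0.436, 0, 1, 1.3, 12.3, -18, 0, 0.436, 0, 1, 1.3, 12.3, -18, 0, 0.436, 0])

```text
time_s: 7.3
ee_pos: [0.5374, 0.1582, 0.1155]
eef_rot: [3.14, 0.004, -1.567]
force: [-0.2, 0.0, 0.8]
grip_width: 0.0003
```

Request:
carry_out(commands=[1, 0.6, 0, 0, 0, 0, 0, 1, 1.1, 0, -0.1, 0, 0, 0, 1, 1.4, 0, -0.15, 0, 0, 0, 1, 1.56, 0, -0.15, 0, 0, 0, 1, 1.66, 0, -0.05, 0, 0, 0, 1, 1.76, 0, 0.05, 0, 0, 0, 1, 1.86, 0, 0.15, 0, 0, 0, 1, 1.96, 0, 0.25, 0, 0, 0, 1, 2.09, 0, 0.37, 0, 0, 0, 1, 2.22, 0, 0.48, 0, 0, 0, 1, 2.35, 0, 0.59, 0, 0, 0, 1, 2.49, 0, 0.7, 0, 0, 0])

```text
time_s: 8.3
ee_pos: [0.5617, 0.1586, 0.1245]
eef_rot: [3.138, 0.004, -1.566]
force: [-16.4, -0.2, 11.8]
grip_width: 0.0005
```

```bash
python3 look.py
```

```text
8.35 [0.5622 0.1586 0.1247] [-14.   -0.4  11.3]
pin n 271 s top 0.0854 -> tip depth ~ 0.0526 head lateral y 0.0
handle n 193 [0.5818 0.1518 0.152 ] y 0.118 0.178
```

Request:
carry_out(commands=[1, 0.13, 0, 0.2, 0, 0, 0, 1, 0.26, 0, 0.35, 0, 0, 0, 1, 0.4, 0, 0.48, 0, 0, 0, 1, 0.53, 0, 0.56, 0, 0, 0, 1, 0.66, 0, 0.65, 0, 0, 0, 1, 0.8, 0, 0.73, 0, 0, 0, 1, 0.94, 0, 0.8, 0, 0, 0, 1, 1.08, 0, 0.87, 0, 0, 0, 1, 1.22, 0, 0.94, 0, 0, 0, 1, 1.36, 0, 1.01, 0, 0, 0, 1, 1.51, 0, 1.08, 0, 0, 0])

```text
time_s: 9.27
ee_pos: [0.5775, 0.159, 0.1364]
eef_rot: [3.139, 0.005, -1.566]
force: [-4.7, 2.8, 1.5]
grip_width: 0.0002
```

```bash
python3 look.py v5.png
```

```text
9.3167 [0.5779 0.159  0.1365] [-4.3  2.1  0.8]
pin n 253 s top 0.0784 -> tip depth ~ 0.0596 head lateral y 0.0004
handle n 186 [0.5986 0.1511 0.1576] y 0.119 0.178
```

View pics/v5.png

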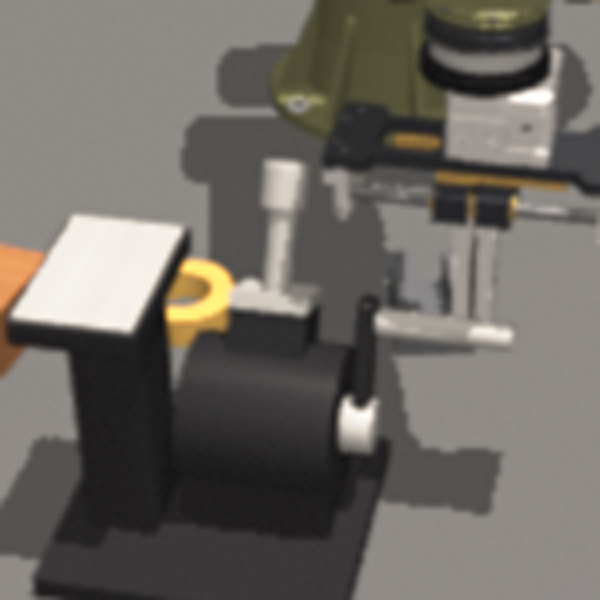

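The crank has turned and the pin has sunk to about 60 mm, so its chamfer is entering the cross-hole. Going on in small steps.

Request:
carry_out(commands=[1, 0.1, 0, 0.04, 0, 0, 0, 1, 0.2, 0, 0.08, 0, 0, 0, 1, 0.3, 0, 0.11, 0, 0, 0, 1, 0.4, 0, 0.14, 0, 0, 0, 1, 0.5, 0, 0.17, 0, 0, 0, 1, 0.5, 0, 0.17, 0, 0, 0])

```text
time_s: 9.82
ee_pos: [0.5832, 0.1592, 0.1389]
eef_rot: [3.141, 0.006, -1.566]
force: [-5.0, 1.6, 1.9]
grip_width: 0.0003
```

```bash
python3 look.py
```

```text
9.8667 [0.5832 0.1592 0.1389] [-4.7  2.3  2.3]
pin n 185 s top 0.0541 -> tip depth ~ 0.0839 head lateral y 0.0004
handle n 183 [0.6049 0.1505 0.1587] y 0.118 0.177
```

The pin has dropped to about 84 mm. Backing off the handle and moving over the head.

Request:
carry_out(commands=[1, -1, 0, 0, 0, 0, 0, 1, -2, 0, 0.5, 0, 0, 0, 1, -3, 0, 4, 0, 0, 0, 1, -4, 0, 8, 0, 0, 0, 1, -5, 0, 12, 0, 0, 0, 1, -5.7, -1, 15.1, 0, -0.05, 0, 1, -5.7, -4, 15.1, 0, -0.15, 0, 1, -5.7, -7, 15.1, 0, -0.25, 0, 1, -5.7, -10, 15.1, 0, -0.35, 0, 1, -5.7, -12.4, 15.1, 0, -0.436, 0, 1, -5.7, -12.4, 15.1, 0, -0.436, 0, 1, -5.7, -12.4, 15.1, 0, -0.436, 0])

```text
time_s: 10.87
ee_pos: [0.5262, 0.0341, 0.2911]
eef_rot: [-2.704, 0.003, -1.566]
force: [0.2, 0.6, -0.6]
grip_width: 0.0007
```

```bash
python3 look.py
```

```text
10.9167 [0.5266 0.0349 0.291 ] [-0.6  0.6 -0.6]
pin n 187 s top 0.0542 -> tip depth ~ 0.0838 head lateral y 0.0001
handle n 150 [0.6078 0.1482 0.1578] y 0.118 0.178
```

Request:
carry_out(commands=[1, 0.85, 0, -1.8, 0, 0, 0, 1, 1.69, 0, -3.63, 0, 0, 0, 1, 2.54, 0, -5.44, 0, 0, 0, 1, 2.96, 0, -6.34, 0, 0, 0, 1, 3.38, 0, -7.25, 0, 0, 0, 1, 3.68, 0, -7.9, 0, 0, 0, 1, 3.68, 0, -7.9, 0, 0, 0])

```text
time_s: 11.5
ee_pos: [0.5636, 0.0353, 0.211]
eef_rot: [-2.707, 0.003, -1.565]
force: [0.1, 0.3, -0.3]
grip_width: 0.0002
```

Request:
carry_out(commands=[1, 0.1, 0, -0.22, 0, 0, 0, 1, 0.2, 0, -0.44, 0, 0, 0, 1, 0.31, 0, -0.67, 0, 0, 0, 1, 0.41, 0, -0.89, 0, 0, 0, 1, 0.52, 0, -1.11, 0, 0, 0, 1, 0.62, 0, -1.33, 0, 0, 0, 1, 0.72, 0, -1.55, 0, 0, 0, 1, 0.82, 0, -1.77, 0, 0, 0, 1, 0.93, 0, -1.99, 0, 0, 0])

```text
time_s: 12.25
ee_pos: [0.5735, 0.0353, 0.1928]
eef_rot: [-2.704, 0.003, -1.565]
force: [-3.9, 0.1, 6.7]
grip_width: 0.0004
```

Request:
carry_out(commands=[1, 0.06, 0, -0.14, 0, 0, 0, 1, 0.13, 0, -0.27, 0, 0, 0, 1, 0.19, 0, -0.41, 0, 0, 0, 1, 0.25, 0, -0.54, 0, 0, 0, 1, 0.32, 0, -0.68, 0, 0, 0, 1, 0.36, 0, -0.77, 0, 0, 0, 1, 0.38, 0, -0.82, 0, 0, 0, 1, 0.38, 0, -0.82, 0, 0, 0])

```text
time_s: 12.92
ee_pos: [0.5776, 0.0353, 0.1867]
eef_rot: [-2.701, 0.003, -1.565]
force: [-9.3, 0.5, 12.4]
grip_width: 0.0002
```

Request:
carry_out(commands=[1, 0.08, 0, -0.18, 0, 0, 0, 1, 0.17, 0, -0.36, 0, 0, 0, 1, 0.21, 0, -0.45, 0, 0, 0, 1, 0.21, 0, -0.45, 0, 0, 0])

```text
time_s: 13.25
ee_pos: [0.5788, 0.0354, 0.1867]
eef_rot: [-2.7, 0.003, -1.564]
force: [-51.8, -1.2, 50.7]
grip_width: 0.0005
```

Hard stop: the force jumped to about 72 N with no further motion down, so the head is seated. Backing off.

Request:
carry_out(commands=[1, -0.4, 0, 0.8, 0, 0, 0, 1, -1.3, 0, 2.8, 0, 0, 0, 1, -3, 0, 6.4, 0, 0, 0, 1, -4.7, 0, 10, 0, 0, 0, 1, -8, 0, 12, 0, 0, 0, 1, -12, 0, 13, 0, 0, 0, 1, -12, 0, 13, 0, 0, 0, 1, -12, 0, 13, 0, 0, 0])

```text
time_s: 13.92
ee_pos: [0.4582, 0.0355, 0.3191]
eef_rot: [-2.695, 0.003, -1.564]
force: [0.6, 0.1, 0.4]
grip_width: 0.0004
```

```bash
python3 look.py v6.png; python3 - <<'E'
from h import *
p,d=viewer.camera('top'); W=cloud('top',d); print('short pin', end=' ')
m=(W[...,2]>.09)&(W[...,2]<.12)&(abs(W[...,0]-.467)<.03)&(abs(W[...,1]+.237)<.03); print(m.sum(),W[m].mean(0).round(3))
E
```

```text
13.9667 [0.4589 0.0355 0.3178] [ 0.5 -0.2 -0.5]
pin n 102 s top 0.0281 -> tip depth ~ 0.1099 head lateral y 0.0004
handle n 151 [0.6077 0.1481 0.1578] y 0.118 0.178
short pin 72 [ 0.469 -0.237  0.107]
```

View pics/v6.png

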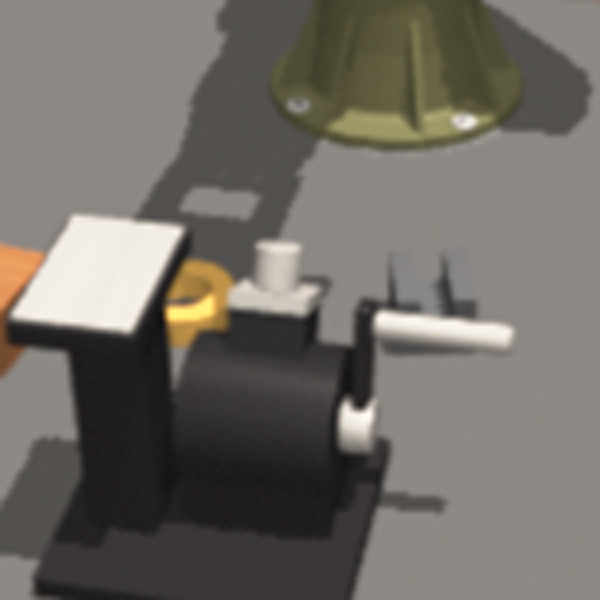

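The head sits on the guide's face (crop (278,265)), with the tip at about 110 mm. The robot is clear and nothing else has moved.

```bash
python3 -c "
from station import ticket; print(ticket.hand_in())"
```

```text
the job is handed in; nothing more can be done
None
```

I locked the crank and handed the job in at about 14 s; no verdict came back. I took the long round-headed pin from the rack, set it in the guide, and turned the crank until the pin dropped. Then I pushed the pin home and backed the arm away.

**Pin seating:**

| Stage | Tip depth below the bore's mouth (from the camera) |
|---|---|
| Resting on the shaft | about 52.7 mm |
| Dropped into the cross-hole | about 84 mm |
| Fully home | about 109.9 mm, with the head about 0.4 mm to the side of the estimated bore axis |

- **Push home:** it took about 8–15 N until the head reached the guide. The force then jumped to about 72 N with no further movement. That is below the 120 N wrist limit, but more than I meant to apply.
- **Crank:** I did not push it against the lock to feel it. That it locked is inferred from the drop. The first stretch of the turn pressed on the handle with about 20 N, mostly inward, until I raised the path.
- **Other things:** the short pin reads within about 2 mm of where it started. In the last picture the ring gauge and vee block look unmoved. I did not re-measure the parallel, gauge block, offcut or square, but the arm never went near them.

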